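Open the filter bay of the pottery dust extractor

TASK

Open the filter bay of the bench dust extractor: with the fingertips press the snap tab at the front of the filter cover right down and, while it is down, push the cover straight back out of its rails until the filter bay is completely uncovered, leaving the cover lying flat on the deck behind the bay. Only press and push: do not lift or tip the cover. Leave the mug, the jar and the bowl beside it alone.

Things in the scene. Friction and masses are not known exactly. Their poses are not given: they have to be found in the camera images.
- extractor: Bench dust extractor: grey box 270 mm (x) by 190 (y), 110 high, fixed. Origin: footprint centre on the bench; z up; +x from the tab end over the bay to the rear deck, the way the cover comes off. In its frame (mm): filter bay x -104 to -22, |y| < 50, filter's top z 80; seat and deck z 100; seated cover x -103 to 2; in front of x = -112 the housing is only 80 high.
- bay_end (a point): Middle of the bay's rear edge (extractor x -22, z 100 mm), where the empty flat deck begins: it runs 157 mm on in +x, |y| < 95 mm. Two rails, |y| 61.5 to 80 mm, top z 110, x -112 to -12 mm, hold the cover's flanges down and have stops at the front. Axes as the extractor's.
- tab (a joint): Snap tab: travel straight down, m. 0 = up (locked), 0.009 = end stop. Sprung: 2.4 N at 0, 7.8 N at the stop; comes up by itself. Below about 0.005 its hook stands in the cover's window and blocks it; pressed deeper, the cover is free. Once the cover has moved back 13 mm the hook no longer touches it.
- tab_top (a point): Centre of the pad's top: ribbed black pad 22 mm (extractor x) by 40 (y), 1.5 mm in front of the middle of the cover's front edge, free space before it. Top 1 mm below the cover's top when up, 10 mm (level with the seat) when fully in: a fingertip holding it in can push on the cover's edge. Its hook (5 by 24 mm, 4.5 mm lower than the pad's top) is 20 to 25 mm behind, in the cover's window.
- cover: Filter cover: loose grey plastic plate 105 mm (x) by 120 (y) by 10 thick, about 0.2 kg, with flanges 7 mm wide and 4 high along both sides that run under the rails, and a window 11.5 by 28 mm that begins 6 mm behind its front edge, for the hook. 1 to 1.5 mm of play every way when seated. Origin: centre of its underside; z up, x as the extractor's.
- cover_front (a point): Middle of the cover's front edge face (the 10 mm high face towards the tab), half-way up: where to push. Axes as the cover's.
- cover_front_left (a point): Left (+y) end of the cover's front edge face, 60 mm from its middle.
- cover_front_right (a point): Right (-y) end of the cover's front edge face, 60 mm from its middle.
- mug: Bystander: unglazed terracotta-coloured mug, 76 mm across, 85 mm high, handle at its +y; origin at the centre of its foot.
- glaze_jar: Bystander: white glaze jar with a lid, 58 mm across, 85 mm high; origin at the centre of its foot.
- bowl: Bystander: white bowl, 110 mm across, 50 mm high; origin at the centre of its foot.
Things that resemble listed ones, but are neither listed nor needed, are in the scene too. Of the things shaped like the cover, the grey one is meant.

How it is judged:
By the outcome, as a careful person would: the job done as asked, in the order asked, and still so for the second after the job is handed in, with the robot touching nothing.
It also fails if it takes over 35 s, if anything falls off the work surface, if the arm or the gripper's body presses on something with over 40 N, if the wrist force passes 120 N, or if a joint passes its speed limit or range.

ROBOT

A 6-joint arm with a two-finger parallel gripper is mounted at the origin on the work surface. World frame = base frame: x ahead of the robot, y to its left, z up, the work surface at z = 0. Lengths are in m, angles in rad, forces in N, time in s.
With the tool pointing down it reaches from about 0.3 to 0.775 m from the base axis. Payload 14.6 kg.
Tool frame: the origin (TCP) lies at the very end of the fingers, on their centre line; the grasp point (between the pads) lies ctrl.grasp_offset behind it (ctrl.grasp_offset is the distance from the TCP to the grasp point, in m); z points along the fingers, y is the direction in which the jaws open and shut (so a half turn about z gives the same grasp; the last joint's range is limited). The gripper opens to 94 mm and grips with 3 to 60 N. Pads are 16 mm wide; open, the fingers measure 119 mm over their backs; the gripper's body (75 mm by 177 mm) begins 78 mm behind the grasp point.
Start: joints at [1.278, 0.3, 1.521, -0, 1.321, -0.067], TCP at [0.123, 0.536, 0.205] pointing down, gripper open.
Joint ranges: [-3.03, 3.03], [-0.79, 2.21], [0.23, 2.52], [-1.04, 4.18], [0, 3.07], [-2.55, 2.55]. Speed limits (rad/s): [2.22, 2.22, 2.57, 3.14, 3.14, 3.14].

INTERFACE

Orientations are given as [roll, pitch, yaw] about the fixed x, y, z axes, in that order (R = Rz(yaw) Ry(pitch) Rx(roll)).
In Python, from station import ctrl gives the robot as it stands. The module is installed in compiled form; this text tells all that it offers.
- The arm moves only by the tool carry_out, never from a script. Its argument "deltas" is a list of rows, each an object of numbers: "x", "y", "z": the shift along the tool's x, y, z in units of 0.02 m (1.0 is 0.02 m); "wx", "wy", "wz": the turn, a rotation vector about the tool's x, y, z in units of 0.08 rad (1.0 is 0.08 rad); "jaw": the opening in per cent of the stroke, from 0 (shut) to 100 (fully open). A call has 1 to 12 rows; each row shifts and turns the commanded pose from where the row before left it, along the tool's axes as they then stand; what a row does not reach is not made up. A row lasts 1/12 s, in which the tool goes at most 41.7 mm and 7.16 degrees, less where a joint would pass 70% of its speed; a pose out of reach is approached as far as the arm can. A call with a number of a shift or a turn outside -1 to 1 is refused whole. A call with a gripper value outside its range is refused whole. The fingers move at their own pace and stop on an object; "squeeze" is the grip in N (left out, the last holds). Time passes only in rows, so rows that do not move let the fingers close. It gives the time, the measured TCP pose, the force and the opening at its end, in the units of the state.
- ctrl.get_obs(): the state, without advancing time (a new reading comes with each control period).
- ctrl.camera(name): name is "side" or "top" or "wrist"; returns the picture (384x512x3 uint8, blue, green, red); there is no depth.
- ctrl.camera_params(name): a dict with "mtx" (3x3 intrinsics, pixels), "origin" and "attitude" of the camera in the world. Camera axes: x right, y down, z forward; pixel columns grow to the right and rows downward; lengths in m; the calibration is good to about 2 mm. A picture is of the moment at which its call begins: read the wrist's pose just before it. camera_params takes no time and is no camera call; for the wrist camera it gives the pose at the moment of the call.
- ctrl.hand_in(): hands the job in, once; it reports no verdict.
Trained networks look in the newest picture that a camera, given by its name, has taken for a name from the list of things; names that differ only in an ending like _2 or _b are one class to them, and where a whole thing is asked for, a point or a joint stands for the part that bears it (a point fixed in the world has none). Each returns a list of dicts, best first, with "conf" (0 to 1); they miss things now and then, are a little off and sometimes report something else, mostly with a low value. They report only what shows in the picture. A call takes as long as a camera call. They do not tell look-alikes from the thing itself.
- ctrl.boxes_of(camera, label): "rect" ([left, top, right, bottom] in pixels, round what is visible of it).
- ctrl.mark_of(camera, label): "position" ([row, column] in pixels: a listed point, or the origin of a listed thing).
The state is a dict: "time_s": time; "qpos": joint angles; "joint_vel": joint speeds; "tau": joint torques, N m; "ee_pos": TCP position; "eef_rot": TCP orientation; "force": force on the tool from outside, world axes, zero at the start; "moment": the same for the moment, N m; "grip_width": finger opening in m.
Only numpy, scipy, OpenCV 4.12 (cv2) and the standard library are available. Lean on these libraries where they do the work, as an engineer would, in place of code of your own. Each camera call takes 0.05 s, during which the arm holds its last target.

## Working session

There is one attempt and no reset: what is moved stays moved. The work goes in short steps, Python scripts to look and compute and a tool call to move; the robot and the scene stay as the last step left them, time stands still between calls to the robot, and variables do not carry over. Pictures are saved under pics/ and viewed, and the job is handed in when it is done.

Besides the shell and the picture viewer there is one more tool, called by a JSON object that holds its "name" and its "arguments". carry_out: Moves the arm, as the interface text tells. Its arguments: {"type":"object","properties":{"deltas":{"type":"array"},"squeeze":{"type":"number"}},"required":["deltas"]}

```bash
mkdir -p pics
cat > h.py <<'E'
import numpy as np, cv2
from station import ctrl
def ray(cam,uv,P=None):
    P=P or ctrl.camera_params(cam)
    K=np.array(P["mtx"]);A=np.array(P["attitude"]);o=np.array(P["origin"])
    if A.shape!=(3,3):
        from scipy.spatial.transform import Rotation as R
        A=R.from_euler('xyz',A).as_matrix()
    d=A@np.linalg.inv(K)@np.array([uv[0],uv[1],1.0]); return o,d
def atz(cam,uv,z,P=None):
    o,d=ray(cam,uv,P); return o+d*(z-o[2])/d[2]
def proj(cam,p,P=None):
    P=P or ctrl.camera_params(cam)
    K=np.array(P["mtx"]);A=np.array(P["attitude"]);o=np.array(P["origin"])
    if A.shape!=(3,3):
        from scipy.spatial.transform import Rotation as R
        A=R.from_euler('xyz',A).as_matrix()
    q=K@(A.T@(np.array(p)-o)); return q[:2]/q[2]
E
python3 - <<'E'
from h import *
print(ctrl.get_obs()); 
for c in ["top","side"]:
    cv2.imwrite(f"pics/{c}0.png",ctrl.camera(c)); print(c,ctrl.camera_params(c))
    for l in ["extractor","bay_end","tab_top","cover","cover_front","cover_front_left","cover_front_right","mug","glaze_jar","bowl"]:
        print(l,[(round(m["conf"],2),np.round(m["position"]).tolist()) for m in ctrl.mark_of(c,l)])
E
```

```text
{'time_s': 0.0, 'qpos': array([ 1.27840443e+00,  3.00437739e-01,  1.52160060e+00, -1.93063225e-05,
        1.32068325e+00, -6.65977511e-02]), 'joint_vel': array([-0.00044533, -0.00020284,  0.00075569,  0.00078876, -0.0005512 ,
        0.00179934]), 'tau': array([ 9.79449615e-04, -5.31799829e+01, -3.52746570e+01,  7.09049148e-02,
        2.43029022e-02, -6.33859395e-05]), 'ee_pos': array([0.1230638 , 0.53578172, 0.20489637]), 'eef_rot': array([-3.14046498e+00, -5.64701307e-05,  2.91580327e+00]), 'force': array([-0.50214818, -0.46927222,  0.70879873]), 'moment': array([0.0210838 , 0.03651828, 0.02046194]), 'grip_width': 0.09403227777135609}
top {'mtx': array([[385.09016855,   0.        , 255.29975418],
       [  0.        , 385.09016855, 188.56374717],
       [  0.        ,   0.        ,   1.        ]]), 'origin': array([0.40185585, 0.07325394, 1.03381292]), 'attitude': array([-2.93840411,  0.00416703, -1.64206668])}
extractor [(0.77, [196.0, 236.0])]
bay_end [(0.57, [199.0, 236.0])]
tab_top [(0.54, [237.0, 240.0])]
cover [(0.9, [107.0, 291.0]), (0.72, [160.0, 143.0]), (0.56, [209.0, 2
[... 754 characters left out ...]
.0]), (0.23, [195.0, 215.0])]
bay_end [(0.56, [177.0, 248.0]), (0.19, [191.0, 215.0])]
tab_top [(0.79, [192.0, 216.0])]
cover [(0.97, [258.0, 132.0]), (0.93, [182.0, 235.0]), (0.86, [138.0, 228.0]), (0.28, [204.0, 253.0])]
cover_front [(0.96, [251.0, 109.0]), (0.94, [191.0, 215.0]), (0.88, [197.0, 406.0]), (0.73, [139.0, 243.0])]
cover_front_left [(0.95, [233.0, 117.0]), (0.95, [212.0, 403.0]), (0.84, [151.0, 228.0]), (0.75, [180.0, 196.0]), (0.71, [224.0, 332.0])]
cover_front_right [(0.94, [276.0, 95.0]), (0.93, [206.0, 238.0]), (0.71, [179.0, 411.0]), (0.69, [130.0, 256.0])]
mug [(0.68, [171.0, 181.0])]
glaze_jar [(0.92, [226.0, 332.0])]
bowl [(0.56, [279.0, 293.0]), (0.3, [204.0, 253.0])]
```

View pics/top0.png

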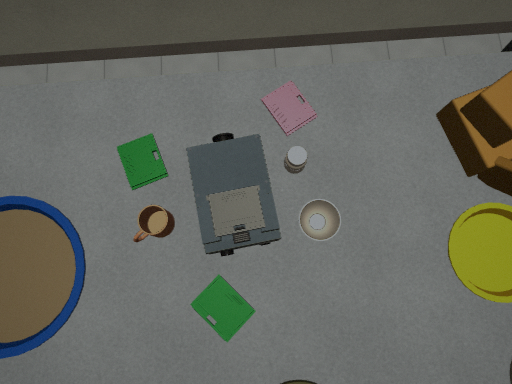

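View pics/side0.png

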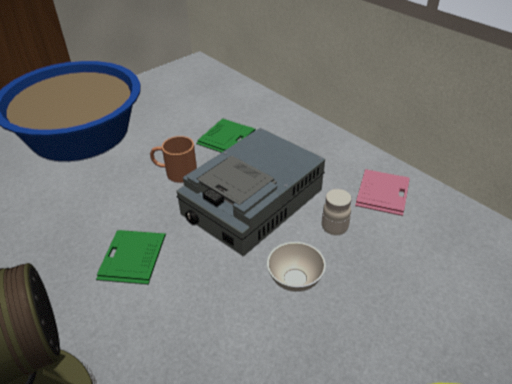

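Run:
```python
from h import *
a=cv2.imread("pics/top0.png")[150:270,170:310]; cv2.imwrite("pics/top0c.png",cv2.resize(a,None,fx=5,fy=5,interpolation=cv2.INTER_CUBIC)[:600,:700])
a=cv2.imread("pics/side0.png")[120:270,160:350]; cv2.imwrite("pics/side0c.png",cv2.resize(a,None,fx=4,fy=4,interpolation=cv2.INTER_CUBIC))
fl=atz("top",(216,240),.105);fr=atz("top",(265,227),.105);f=atz("top",(240,235),.105);t=atz("top",(240,237),.109);b=atz("top",(236,199),.1)
print(fl,fr,f,t,b,fl-fr)
fl=atz("side",(196,180),.105);fr=atz("side",(238,206),.105);f=atz("side",(215,191),.105);t=atz("side",(216,192),.109);b=atz("side",(248,177),.1)
print(fl,fr,f,t,b,fl-fr)
```

```text
[0.47420484 0.16643784 0.105     ] [0.49688133 0.04688624 0.105     ] [0.48200644 0.10827619 0.105     ] [0.47690761 0.10842644 0.109     ] [0.57129251 0.1127087  0.1       ] [-0.02267649  0.11955159  0.        ]
[0.47772628 0.16718291 0.105     ] [0.49171359 0.04858081 0.105     ] [0.48568778 0.11349478 0.105     ] [0.48274215 0.10593878 0.109     ] [0.56688949 0.10700421 0.1       ] [-0.01398731  0.1186021   0.        ]
```

View pics/top0c.png

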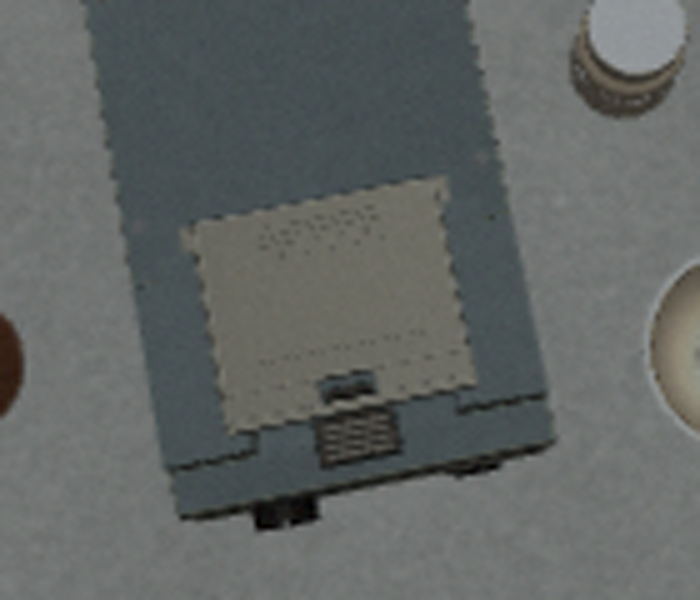

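View pics/side0c.png

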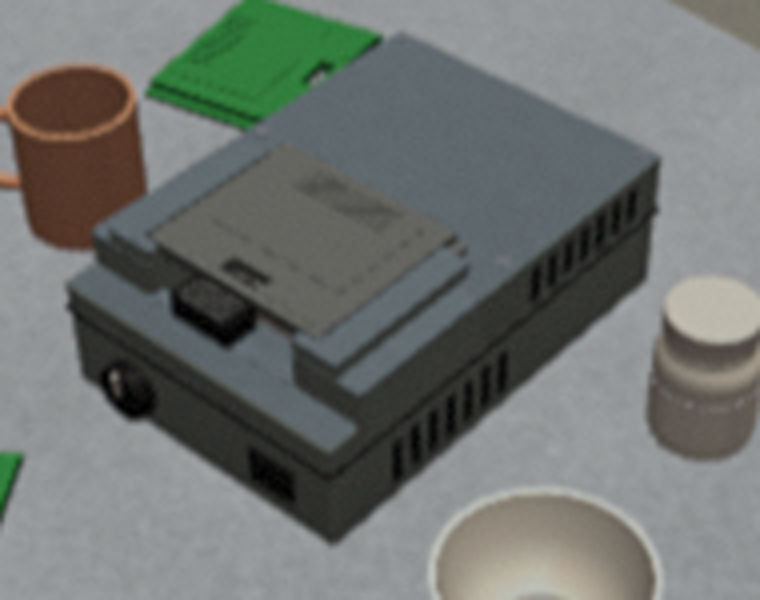

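```bash
cat > fit.py <<'E'
from h import *
from scipy.optimize import least_squares
T=lambda x,y:((x+.5)/5-.5+170,(y+.5)/5-.5+150)
S=lambda x,y:((x+.5)/4-.5+160,(y+.5)/4-.5+120)
pts=[("top",T(180,518),(-135,95,80)),("top",T(555,440),(-135,-95,80)),("top",(187.5,147),(135,95,100)),("top",(259.5,136),(135,-95,100)),
("top",T(182,230),(2,60,104)),("top",T(447,178),(2,-60,104)),("top",T(318,420),(-104.5,20,109)),("top",T(400,408),(-104.5,-20,109)),
("side",S(70,288),(-135,95,80)),("side",S(333,468),(-135,-95,80)),("side",S(658,158),(135,-95,100)),("side",S(400,37),(135,95,100))]
P={c:ctrl.camera_params(c) for c in("top","side")}
def W(p,e):
    c,s=np.cos(p[2]),np.sin(p[2]); x,y,z=np.array(e)/1000
    return [p[0]+c*x-s*y,p[1]+s*x+c*y,z]
def res(p): return np.concatenate([proj(c,W(p,e),P[c])-uv for c,uv,e in pts])
if __name__=="__main__":
    r=least_squares(res,[.58,.11,.15],loss="soft_l1"); print(r.x)
    for (c,uv,e),d in zip(pts,r.fun.reshape(-1,2)): print(c,e,np.round(d,1))
    for n,e in dict(front=(-103,0,105),tab=(-115.5,0,109),bay=(-22,0,100),fl=(-103,60,105)).items():
        print(n,np.round(W(r.x,e),4),[np.round(proj(c,W(r.x,e)),1) for c in P])
E
python3 fit.py
```

```text
[0.58975451 0.11790682 0.12770383]
top (-135, 95, 80) [0.5 0.9]
top (-135, -95, 80) [1.4 1. ]
top (135, 95, 100) [-0.8  0.9]
top (135, -95, 100) [ 0.7 -2.3]
top (2, 60, 104) [ 3.2 -0.1]
top (2, -60, 104) [-1.9  0.8]
top (-104.5, 20, 109) [-0.   1.1]
top (-104.5, -20, 109) [-0.1  0.2]
side (-135, 95, 80) [-0.9 -1.7]
side (-135, -95, 80) [ 0.2 -4. ]
side (135, -95, 100) [ 2.7 -1.2]
side (135, 95, 100) [ 1.2 -2.4]
front [0.4876 0.1048 0.105 ] [array([241.3, 232.6]), array([218.4, 192.7])]
tab [0.4752 0.1032 0.109 ] [array([242.2, 237.6]), array([213.8, 194.4])]
bay [0.5679 0.1151 0.1   ] [array([235.1, 200.4]), array([245.9, 175. ])]
fl [0.48   0.1643 0.105 ] [array([216.8, 237.5]), array([197.7, 180.2])]
```

The grey cover meant is the one seated in the extractor (top px 237,209; side px 235,182). The look-alikes are green at top (143,160) and (223,309), and pink at (291,107), so their colour rules them out. The enlarged crops show the seated grey plate with the black tab at its front edge. I'll turn to line up with it and move over.

{"name": "carry_out", "arguments": {"deltas": [{"wz": -0.88,"jaw": 15},{"wz": -0.88,"jaw": 15},{"wz": -0.88,"jaw": 15},{"wz": -0.88,"jaw": 15},{"wz": -0.88,"jaw": 15}], "squeeze": 20}}

```text
invalid input
```

{"name": "carry_out", "arguments": {"deltas": [{"x": 0,"y": 0,"z": 0,"wx": 0,"wy": 0,"wz": -0.88,"jaw": 15},{"x": 0,"y": 0,"z": 0,"wx": 0,"wy": 0,"wz": -0.88,"jaw": 15},{"x": 0,"y": 0,"z": 0,"wx": 0,"wy": 0,"wz": -0.88,"jaw": 15},{"x": 0,"y": 0,"z": 0,"wx": 0,"wy": 0,"wz": -0.88,"jaw": 15},{"x": 0,"y": 0,"z": 0,"wx": 0,"wy": 0,"wz": -0.88,"jaw": 15}]}}

```text
time_s: 1.52
ee_pos: [0.1232, 0.536, 0.2055]
eef_rot: [3.142, 0.0, -3.012]
force: [0.1, 0.9, -0.0]
grip_width: 0.0643
```

{"name": "carry_out", "arguments": {"deltas": [{"x": -0.6,"y": -1,"z": 0,"wx": 0,"wy": 0,"wz": 0,"jaw": 15},{"x": -0.6,"y": -1,"z": 0,"wx": 0,"wy": 0,"wz": 0,"jaw": 15},{"x": -0.6,"y": -1,"z": 0,"wx": 0,"wy": 0,"wz": 0,"jaw": 15},{"x": -0.6,"y": -1,"z": 0,"wx": 0,"wy": 0,"wz": 0,"jaw": 15},{"x": -0.6,"y": -1,"z": 0,"wx": 0,"wy": 0,"wz": 0,"jaw": 15},{"x": -0.6,"y": -1,"z": 0,"wx": 0,"wy": 0,"wz": 0,"jaw": 15},{"x": -0.6,"y": -1,"z": 0,"wx": 0,"wy": 0,"wz": 0,"jaw": 15},{"x": -0.6,"y": -1,"z": 0,"wx": 0,"wy": 0,"wz": 0,"jaw": 15},{"x": -0.6,"y": -1,"z": 0,"wx": 0,"wy": 0,"wz": 0,"jaw": 15},{"x": -0.6,"y": -1,"z": 0,"wx": 0,"wy": 0,"wz": 0,"jaw": 15},{"x": -0.6,"y": -1,"z": 0,"wx": 0,"wy": 0,"wz": 0,"jaw": 15},{"x": -0.6,"y": -1,"z": 0,"wx": 0,"wy": 0,"wz": 0,"jaw": 15}]}}

```text
time_s: 2.52
ee_pos: [0.2967, 0.3151, 0.2056]
eef_rot: [3.141, 0.0, -3.015]
force: [0.3, -0.0, 0.6]
grip_width: 0.0139
```

{"name": "carry_out", "arguments": {"deltas": [{"x": -0.6,"y": -1,"z": 0,"wx": 0,"wy": 0,"wz": 0,"jaw": 15},{"x": -0.6,"y": -1,"z": 0,"wx": 0,"wy": 0,"wz": 0,"jaw": 15},{"x": -0.6,"y": -1,"z": 0,"wx": 0,"wy": 0,"wz": 0,"jaw": 15},{"x": -0.6,"y": -1,"z": 0,"wx": 0,"wy": 0,"wz": 0,"jaw": 15},{"x": -0.6,"y": -1,"z": 0,"wx": 0,"wy": 0,"wz": 0,"jaw": 15},{"x": -0.6,"y": -1,"z": 0,"wx": 0,"wy": 0,"wz": 0,"jaw": 15},{"x": -0.6,"y": -1,"z": 0,"wx": 0,"wy": 0,"wz": 0,"jaw": 15},{"x": -0.4,"y": -1,"z": 0,"wx": 0,"wy": 0,"wz": 0,"jaw": 15},{"x": 0,"y": -1,"z": 0,"wx": 0,"wy": 0,"wz": 0,"jaw": 15},{"x": 0,"y": -1,"z": 0,"wx": 0,"wy": 0,"wz": 0,"jaw": 15},{"x": 0,"y": -1,"z": 0,"wx": 0,"wy": 0,"wz": 0,"jaw": 15},{"x": 0,"y": -0.6,"z": 0,"wx": 0,"wy": 0,"wz": 0,"jaw": 15}]}}

```text
time_s: 3.52
ee_pos: [0.4168, 0.096, 0.2055]
eef_rot: [-3.141, 0.0, -3.016]
force: [0.5, 0.0, 0.3]
grip_width: 0.014
```

Run:
```python
from h import *
o=ctrl.get_obs();print(o["ee_pos"],o["eef_rot"],o["force"],o["time_s"])
P=ctrl.camera_params("wrist");print(P)
cv2.imwrite("pics/w1.png",ctrl.camera("wrist"))
for l in ["bay_end","tab_top","cover_front","cover_front_left","cover_front_right"]:
    z=.109 if l=="tab_top" else .105
    print(l,[(round(m["conf"],2),np.round(m["position"]).tolist(),np.round(atz("wrist",m["position"][::-1],z,P),4)) for m in ctrl.mark_of("wrist",l)])
```

```text
[0.41677298 0.09598029 0.20551505] [-3.14143017e+00  1.31385474e-04 -3.01620757e+00] [0.45078074 0.03132931 0.27044226] 3.5167
{'mtx': array([[346.31023861,   0.        , 260.85327117],
       [  0.        , 346.31023861, 188.70211416],
       [  0.        ,   0.        ,   1.        ]]), 'origin': array([0.33973793, 0.08746419, 0.38493756]), 'attitude': array([ 2.86677767e+00, -5.32191514e-04,  1.69649393e+00])}
bay_end []
tab_top [(0.58, [256.0, 265.0], array([0.4768, 0.1087, 0.109 ]))]
cover_front [(0.97, [42.0, 388.0], array([0.2927, 0.1775, 0.105 ])), (0.86, [266.0, 263.0], array([0.4894, 0.1084, 0.105 ]))]
cover_front_left [(0.91, [263.0, 334.0], array([0.4785, 0.1708, 0.105 ])), (0.67, [93.0, 413.0], array([0.3263, 0.2051, 0.105 ]))]
cover_front_right [(0.61, [265.0, 198.0], array([0.4951, 0.0507, 0.105 ]))]
```

View pics/w1.png

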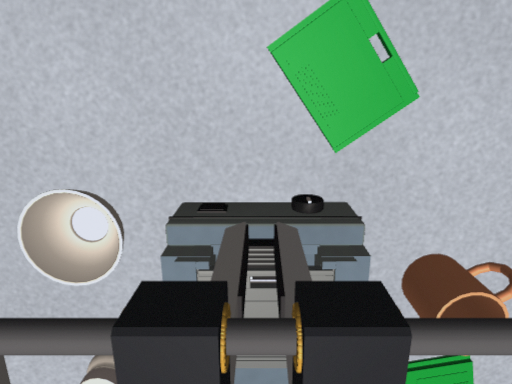

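Run:
```python
from h import *
a=cv2.imread("pics/w1.png")[190:300,150:385]; cv2.imwrite("pics/w1c.png",cv2.resize(a,None,fx=3.4,fy=3.4,interpolation=cv2.INTER_CUBIC))
```

```text
(no output)
```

View pics/w1c.png

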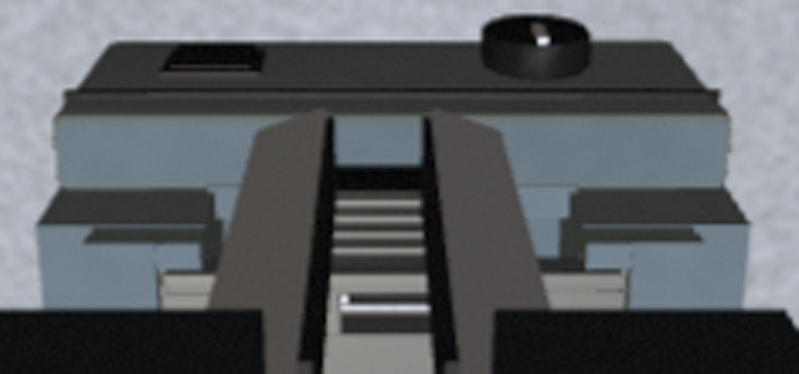

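```bash
cat > fit2.py <<'E'
from fit import *
C=lambda x,y:((x+.5)/3.4-.5+150,(y+.5)/3.4-.5+190)
pts2=[("wrist",C(55,113),(-135,95,80)),("wrist",C(729,113),(-135,-95,80)),("wrist",C(38,224),(-112,95,100)),("wrist",C(748,224),(-112,-95,100))]
pts2=[(c,uv,(e[0],-e[1],e[2])) for c,uv,e in pts2]
PW=ctrl.camera_params("wrist")
def res2(p): return np.concatenate([proj(c,W(p,e),PW)-uv for c,uv,e in pts2])
r=least_squares(res2,[.58,.11,.13]);print(r.x,np.round(r.fun.reshape(-1,2),1))
r3=least_squares(lambda p:np.r_[2*res2(p),res(p)],[.58,.11,.13],loss="soft_l1");print(r3.x)
for p in (r.x,r3.x):
  c,s=np.cos(p[2]),np.sin(p[2]); e=ctrl.get_obs()["ee_pos"][:2]-p[:2]
  print("tcp in extr",c*e[0]+s*e[1],-s*e[0]+c*e[1], "tool yaw",ctrl.get_obs()["eef_rot"][2]+np.pi)
for x in(-103,-104.5):
  for z in (109,110): print(x,z,[np.round((proj("wrist",W(r.x,(x,y,z)),PW)-[150,190]+.5)*3.4) for y in (20,-20,53,-53)])
E
python3 fit2.py
```

```text
[0.59180687 0.12584242 0.12673658] [[-1.8  0.5]
 [ 1.9  0.5]
 [-0.8 -0.2]
 [ 0.7 -0.2]]
[0.59176078 0.12472934 0.12460799]
tcp in extr -0.17731084736228125 -0.0053534622293153235 tool yaw 0.12680452294341826
tcp in extr -0.17711497207098495 -0.004632150421622388 tool yaw 0.12680452294341826
-103 109 [array([470., 271.]), array([317., 271.]), array([597., 271.]), array([190., 271.])]
-103 110 [array([471., 273.]), array([317., 273.]), array([598., 273.]), array([190., 273.])]
-104.5 109 [array([471., 266.]), array([317., 266.]), array([597., 266.]), array([190., 266.])]
-104.5 110 [array([471., 268.]), array([317., 268.]), array([598., 268.]), array([189., 268.])]
```

The wrist crop fits a yaw of 0.127, with the front edge at crop row 272. Fit and marks agree on x. They differ by a few mm in y, so I'll move in with a compromise and check it close up.

{"name": "carry_out", "arguments": {"deltas": [{"x": -0.6,"y": 0.17,"z": 0.6,"wx": 0,"wy": 0,"wz": 0,"jaw": 15},{"x": -0.6,"y": 0,"z": 0.8,"wx": 0,"wy": 0,"wz": 0,"jaw": 15},{"x": -0.6,"y": 0,"z": 0.8,"wx": 0,"wy": 0,"wz": 0,"jaw": 15},{"x": -0.6,"y": 0,"z": 0.8,"wx": 0,"wy": 0,"wz": 0,"jaw": 15},{"x": -0.6,"y": 0,"z": 0.7,"wx": 0,"wy": 0,"wz": 0,"jaw": 15},{"x": 0,"y": 0,"z": 0,"wx": 0,"wy": 0,"wz": 0,"jaw": 15}]}}

```text
time_s: 4.32
ee_pos: [0.4757, 0.1091, 0.1289]
eef_rot: [3.142, -0.004, -3.015]
force: [-0.5, 0.1, 0.5]
grip_width: 0.0141
```

Run:
```python
from h import *
o=ctrl.get_obs();print(o["ee_pos"],o["eef_rot"],o["force"],o["time_s"])
P=ctrl.camera_params("wrist");print(P)
a=ctrl.camera("wrist");cv2.imwrite("pics/w2.png",a);cv2.imwrite("pics/w2c.png",cv2.resize(a[190:340,140:400],None,fx=3,fy=3,interpolation=cv2.INTER_CUBIC))
a=ctrl.camera("side");cv2.imwrite("pics/s2c.png",cv2.resize(a[120:270,160:350],None,fx=4,fy=4,interpolation=cv2.INTER_CUBIC))
a=ctrl.camera("top");cv2.imwrite("pics/t2c.png",cv2.resize(a[150:270,170:310],None,fx=5,fy=5,interpolation=cv2.INTER_CUBIC))
```

```text
[0.47568866 0.10913602 0.12888115] [ 3.14158541 -0.00368318 -3.01451934] [-0.53675858  0.12658664  0.46697401] 4.3167
{'mtx': array([[346.31023861,   0.        , 260.85327117],
       [  0.        , 346.31023861, 188.70211416],
       [  0.        ,   0.        ,   1.        ]]), 'origin': array([0.39934309, 0.1005271 , 0.30859918]), 'attitude': array([ 2.87063919e+00, -6.73424057e-04,  1.69817511e+00])}
```

View pics/w2c.png

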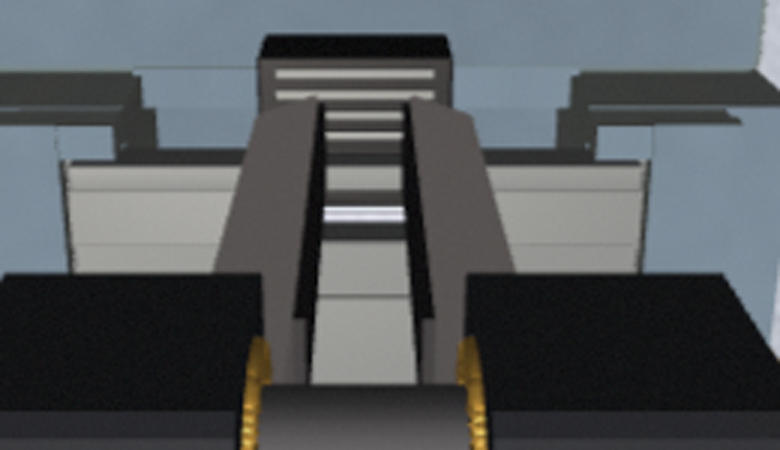

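View pics/s2c.png

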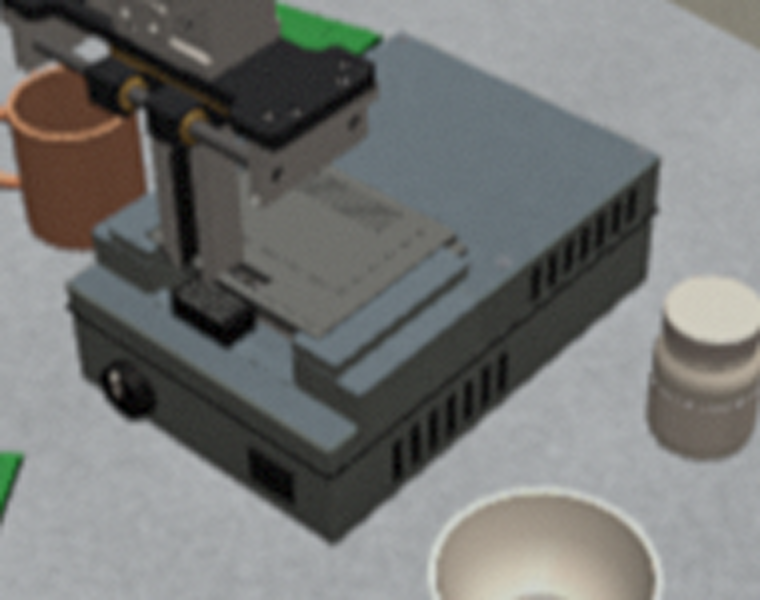

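View pics/t2c.png

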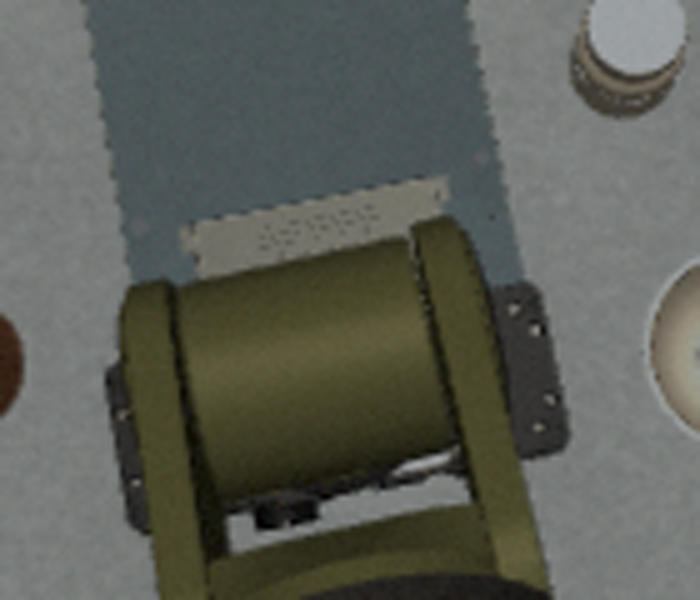

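Run:
```python
from h import *
P=ctrl.camera_params("wrist")
C=lambda x,y:((x+.5)/3-.5+140,(y+.5)/3-.5+190)
t=ctrl.get_obs()["ee_pos"];a=.1267;R=np.array([[np.cos(a),np.sin(a)],[-np.sin(a),np.cos(a)]])
for n,uv,z in [("cover front",C(356,164),.110),("pad front L",C(260,58),.109),("pad front R",C(452,58),.109),("pad rear",C(356,158),.109)]:
    print(n,np.round(1000*R@(atz("wrist",uv,z,P)-t)[:2],1))
print(proj("wrist",t,P),(proj("wrist",t,P)-[140,190])*3)
```

```text
cover front [15.9 -0.3]
pad front L [ -7.4 -20. ]
pad front R [-7.4 19.5]
pad rear [15.  -0.3]
[258.50617195 235.04006127] [355.51851584 135.12018381]
```

{"name": "carry_out", "arguments": {"deltas": [{"x": -0.22,"y": -0.04,"z": 0,"wx": 0,"wy": 0,"wz": 0,"jaw": 15},{"x": 0,"y": 0,"z": 0.4,"wx": 0,"wy": 0,"wz": 0,"jaw": 15},{"x": 0,"y": 0,"z": 0.4,"wx": 0,"wy": 0,"wz": 0,"jaw": 15},{"x": 0,"y": 0,"z": 0.1,"wx": 0,"wy": 0,"wz": 0,"jaw": 15},{"x": 0,"y": 0,"z": 0,"wx": 0,"wy": 0,"wz": 0,"jaw": 15},{"x": 0,"y": 0,"z": 0,"wx": 0,"wy": 0,"wz": 0,"jaw": 15}]}}

```text
time_s: 4.97
ee_pos: [0.4801, 0.1081, 0.1133]
eef_rot: [-3.142, -0.001, -3.015]
force: [0.1, 0.6, 1.0]
grip_width: 0.014
```

{"name": "carry_out", "arguments": {"deltas": [{"x": 0,"y": 0,"z": 0.1,"wx": 0,"wy": 0,"wz": 0,"jaw": 15},{"x": 0,"y": 0,"z": 0.1,"wx": 0,"wy": 0,"wz": 0,"jaw": 15},{"x": 0,"y": 0,"z": 0,"wx": 0,"wy": 0,"wz": 0,"jaw": 15}]}}

```text
time_s: 5.22
ee_pos: [0.4804, 0.1082, 0.1095]
eef_rot: [3.142, 0.001, -3.015]
force: [-0.3, 0.5, 3.0]
grip_width: 0.0143
```

{"name": "carry_out", "arguments": {"deltas": [{"x": 0,"y": 0,"z": 0.1,"wx": 0,"wy": 0,"wz": 0,"jaw": 15},{"x": 0,"y": 0,"z": 0,"wx": 0,"wy": 0,"wz": 0,"jaw": 15}]}}

```text
time_s: 5.38
ee_pos: [0.4804, 0.1082, 0.1076]
eef_rot: [3.142, 0.001, -3.015]
force: [-0.2, 0.4, 1.8]
grip_width: 0.014
```

{"name": "carry_out", "arguments": {"deltas": [{"x": 0,"y": 0,"z": 0.1,"wx": 0,"wy": 0,"wz": 0,"jaw": 15},{"x": 0,"y": 0,"z": 0.1,"wx": 0,"wy": 0,"wz": 0,"jaw": 15},{"x": 0,"y": 0,"z": 0,"wx": 0,"wy": 0,"wz": 0,"jaw": 15},{"x": 0,"y": 0,"z": 0,"wx": 0,"wy": 0,"wz": 0,"jaw": 15}]}}

```text
time_s: 5.72
ee_pos: [0.4804, 0.1082, 0.1036]
eef_rot: [-3.142, 0.001, -3.015]
force: [0.3, -0.0, 4.8]
grip_width: 0.014
```

{"name": "carry_out", "arguments": {"deltas": [{"x": 0,"y": 0,"z": 0.1,"wx": 0,"wy": 0,"wz": 0,"jaw": 15},{"x": 0,"y": 0,"z": 0.05,"wx": 0,"wy": 0,"wz": 0,"jaw": 15},{"x": 0,"y": 0,"z": 0,"wx": 0,"wy": 0,"wz": 0,"jaw": 15},{"x": 0,"y": 0,"z": 0,"wx": 0,"wy": 0,"wz": 0,"jaw": 15}]}}

```text
time_s: 6.05
ee_pos: [0.4804, 0.1082, 0.1007]
eef_rot: [-3.142, 0.001, -3.015]
force: [-1.4, -0.6, 6.1]
grip_width: 0.0143
```

Run:
```python
from h import *
o=ctrl.get_obs();print(o["ee_pos"],o["force"],o["time_s"])
a=ctrl.camera("wrist");cv2.imwrite("pics/w3c.png",cv2.resize(a[190:340,140:400],None,fx=3,fy=3,interpolation=cv2.INTER_CUBIC))
a=ctrl.camera("side");cv2.imwrite("pics/s3c.png",cv2.resize(a[150:230,180:280],None,fx=7,fy=7,interpolation=cv2.INTER_CUBIC))
```

```text
[0.48043377 0.10820135 0.10074487] [-1.43785324 -0.55764572  6.06799133] 6.05
```

View pics/w3c.png

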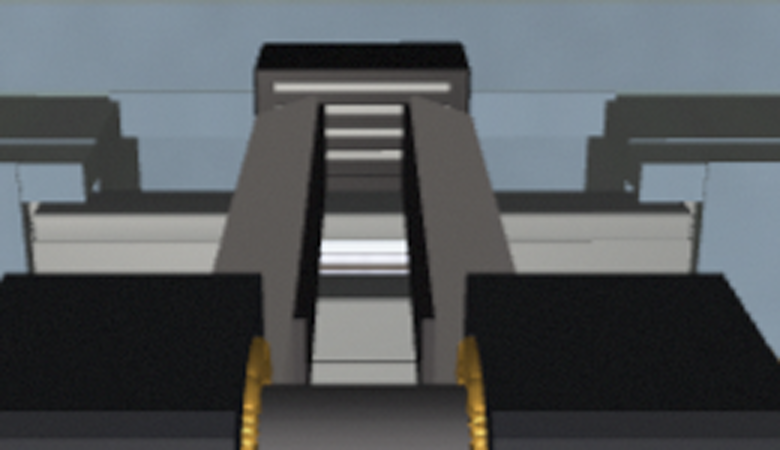

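View pics/s3c.png

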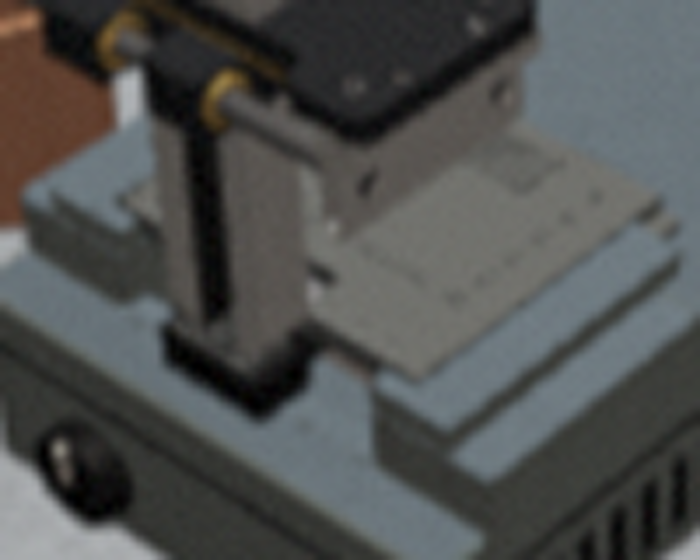

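The tab is about 8.3 mm down and the fingertips are centred on it (wrist crop: pad centre 362, gap centre 364). Now I'll push back.

{"name": "carry_out", "arguments": {"deltas": [{"x": -0.1,"y": 0,"z": 0,"wx": 0,"wy": 0,"wz": 0,"jaw": 15},{"x": -0.1,"y": 0,"z": 0,"wx": 0,"wy": 0,"wz": 0,"jaw": 15},{"x": -0.1,"y": 0,"z": 0,"wx": 0,"wy": 0,"wz": 0,"jaw": 15},{"x": -0.1,"y": 0,"z": 0,"wx": 0,"wy": 0,"wz": 0,"jaw": 15}]}}

```text
time_s: 6.48
ee_pos: [0.4873, 0.1091, 0.1004]
eef_rot: [-3.142, -0.003, -3.015]
force: [-7.8, -2.3, 9.4]
grip_width: 0.0143
```

{"name": "carry_out", "arguments": {"deltas": [{"x": -0.1,"y": 0,"z": 0,"wx": 0,"wy": 0,"wz": 0,"jaw": 15},{"x": -0.1,"y": 0,"z": 0,"wx": 0,"wy": 0,"wz": 0,"jaw": 15},{"x": -0.1,"y": 0,"z": 0,"wx": 0,"wy": 0,"wz": 0,"jaw": 15},{"x": -0.1,"y": 0,"z": 0,"wx": 0,"wy": 0,"wz": 0,"jaw": 15}]}}

```text
time_s: 6.82
ee_pos: [0.4953, 0.1101, 0.1004]
eef_rot: [-3.142, -0.002, -3.015]
force: [-8.1, -1.1, 8.8]
grip_width: 0.0139
```

Run:
```python
from h import *
o=ctrl.get_obs();print(o["ee_pos"],o["force"],o["time_s"])
a=ctrl.camera("wrist");cv2.imwrite("pics/w4c.png",cv2.resize(a[190:340,140:400],None,fx=3,fy=3,interpolation=cv2.INTER_CUBIC))
a=ctrl.camera("side");cv2.imwrite("pics/s4c.png",cv2.resize(a[150:230,180:280],None,fx=7,fy=7,interpolation=cv2.INTER_CUBIC))
```

```text
[0.49528074 0.11010504 0.10038541] [-8.14512427 -1.08092133  8.75899788] 6.8167
```

View pics/w4c.png

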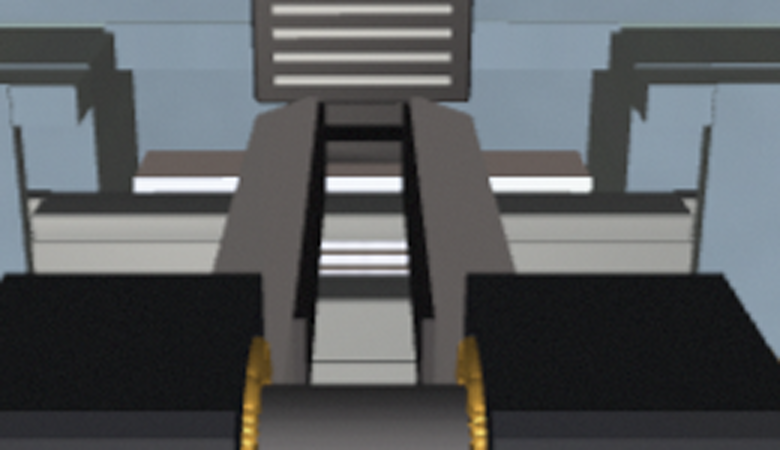

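View pics/s4c.png

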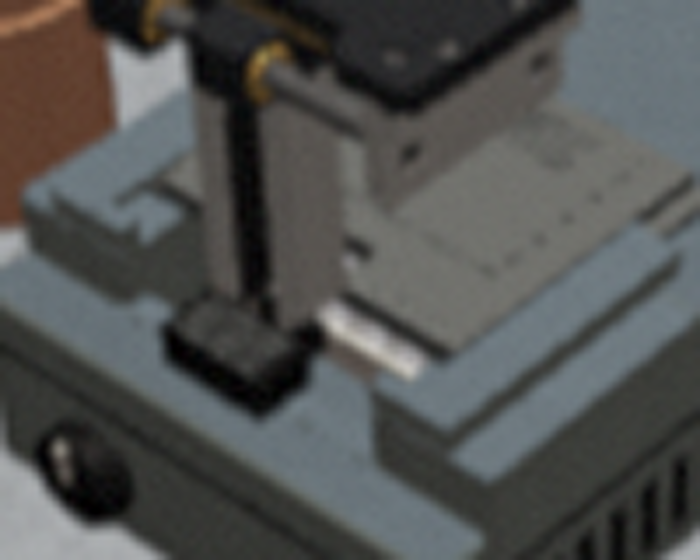

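{"name": "carry_out", "arguments": {"deltas": [{"x": 0.08,"y": 0,"z": -0.03,"wx": 0,"wy": 0,"wz": 0,"jaw": 15},{"x": 0,"y": 0,"z": -0.03,"wx": 0,"wy": 0,"wz": 0,"jaw": 15},{"x": -0.1,"y": 0,"z": 0,"wx": 0,"wy": 0,"wz": 0,"jaw": 15},{"x": -0.2,"y": 0,"z": 0,"wx": 0,"wy": 0,"wz": 0,"jaw": 15},{"x": -0.2,"y": 0,"z": 0,"wx": 0,"wy": 0,"wz": 0,"jaw": 15},{"x": -0.2,"y": 0,"z": 0,"wx": 0,"wy": 0,"wz": 0,"jaw": 15},{"x": -0.2,"y": 0,"z": 0,"wx": 0,"wy": 0,"wz": 0,"jaw": 15},{"x": -0.2,"y": 0,"z": 0,"wx": 0,"wy": 0,"wz": 0,"jaw": 15},{"x": -0.2,"y": 0,"z": 0,"wx": 0,"wy": 0,"wz": 0,"jaw": 15},{"x": -0.2,"y": 0,"z": 0,"wx": 0,"wy": 0,"wz": 0,"jaw": 15},{"x": -0.2,"y": 0,"z": 0,"wx": 0,"wy": 0,"wz": 0,"jaw": 15}]}}

```text
time_s: 7.83
ee_pos: [0.5285, 0.1143, 0.1013]
eef_rot: [-3.142, -0.0, -3.015]
force: [-0.6, -1.0, -1.2]
grip_width: 0.0141
```

Run:
```python
from h import *
o=ctrl.get_obs();print(o["ee_pos"],o["force"],o["time_s"])
a=ctrl.camera("wrist");cv2.imwrite("pics/w5c.png",cv2.resize(a[100:340,100:440],None,fx=2.3,fy=2.3,interpolation=cv2.INTER_CUBIC))
a=ctrl.camera("side");cv2.imwrite("pics/s5c.png",cv2.resize(a[110:230,180:340],None,fx=5,fy=5,interpolation=cv2.INTER_CUBIC))
```

```text
[0.52846997 0.11429785 0.10132763] [-0.56728972 -0.98476205 -1.19430279] 7.8333
```

View pics/w5c.png

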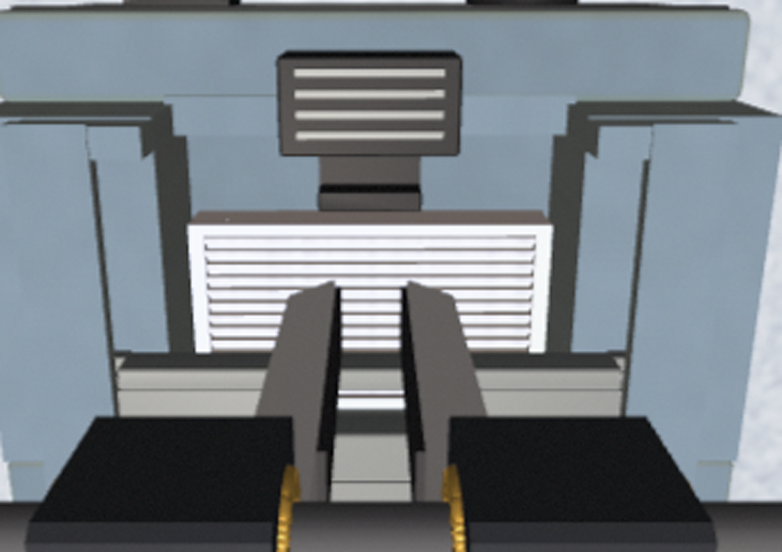

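View pics/s5c.png

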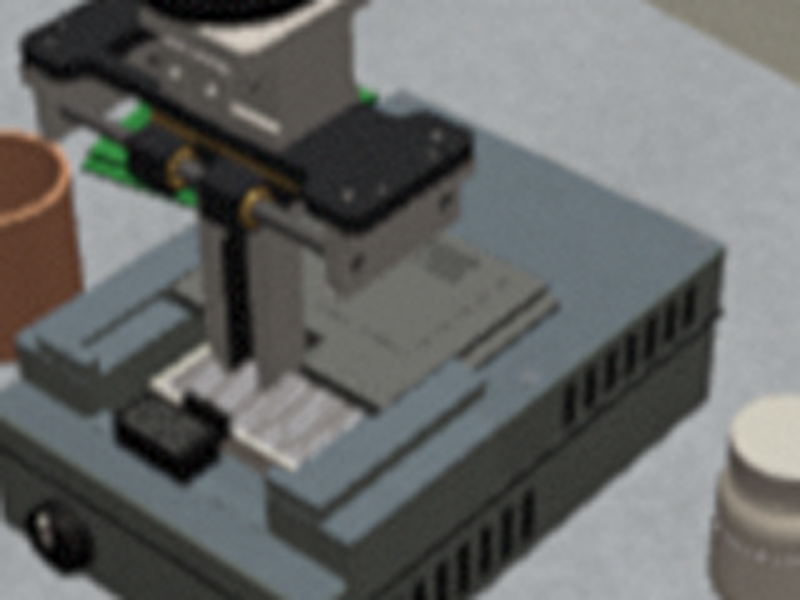

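{"name": "carry_out", "arguments": {"deltas": [{"x": -0.25,"y": 0,"z": 0,"wx": 0,"wy": 0,"wz": 0,"jaw": 15},{"x": -0.25,"y": 0,"z": 0,"wx": 0,"wy": 0,"wz": 0,"jaw": 15},{"x": -0.25,"y": 0,"z": 0,"wx": 0,"wy": 0,"wz": 0,"jaw": 15},{"x": -0.25,"y": 0,"z": 0,"wx": 0,"wy": 0,"wz": 0,"jaw": 15},{"x": -0.25,"y": 0,"z": 0,"wx": 0,"wy": 0,"wz": 0,"jaw": 15},{"x": -0.25,"y": 0,"z": 0,"wx": 0,"wy": 0,"wz": 0,"jaw": 15},{"x": -0.25,"y": 0,"z": 0,"wx": 0,"wy": 0,"wz": 0,"jaw": 15},{"x": -0.25,"y": 0,"z": 0,"wx": 0,"wy": 0,"wz": 0,"jaw": 15},{"x": -0.2,"y": 0,"z": 0,"wx": 0,"wy": 0,"wz": 0,"jaw": 15},{"x": -0.15,"y": 0,"z": 0,"wx": 0,"wy": 0,"wz": 0,"jaw": 15},{"x": -0.1,"y": 0,"z": 0,"wx": 0,"wy": 0,"wz": 0,"jaw": 15},{"x": 0,"y": 0,"z": 0,"wx": 0,"wy": 0,"wz": 0,"jaw": 15}]}}

```text
time_s: 8.93
ee_pos: [0.5772, 0.1205, 0.1016]
eef_rot: [-3.142, 0.0, -3.015]
force: [-0.2, 0.7, -0.8]
grip_width: 0.014
```

Run:
```python
from h import *
o=ctrl.get_obs();print(o["ee_pos"],o["force"],o["time_s"])
a=ctrl.camera("wrist");cv2.imwrite("pics/w6c.png",cv2.resize(a[50:340,60:460],None,fx=2,fy=2,interpolation=cv2.INTER_CUBIC))
```

```text
[0.57723141 0.12048596 0.10163827] [-0.20825746  0.67098542 -0.7924055 ] 8.9333
```

View pics/w6c.png

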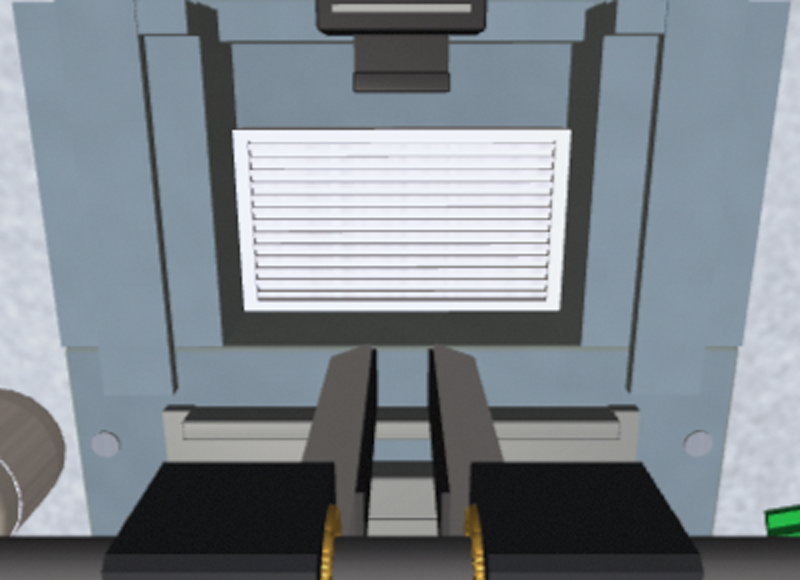

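The bay is fully open. The cover lies flat and square just past the rail ends (crop row 405, rails end at 392). Next I'll back off and lift away.

{"name": "carry_out", "arguments": {"deltas": [{"x": 0.3,"y": 0,"z": 0,"wx": 0,"wy": 0,"wz": 0,"jaw": 15},{"x": 0.5,"y": 0,"z": 0,"wx": 0,"wy": 0,"wz": 0,"jaw": 15},{"x": 0.2,"y": 0,"z": -0.5,"wx": 0,"wy": 0,"wz": 0,"jaw": 15},{"x": 0,"y": 0,"z": -1,"wx": 0,"wy": 0,"wz": 0,"jaw": 15},{"x": 0,"y": 0,"z": -1,"wx": 0,"wy": 0,"wz": 0,"jaw": 15},{"x": 0,"y": 0,"z": -1,"wx": 0,"wy": 0,"wz": 0,"jaw": 15},{"x": 0,"y": 0,"z": -1,"wx": 0,"wy": 0,"wz": 0,"jaw": 15},{"x": 0.8,"y": 0,"z": -1,"wx": 0,"wy": 0,"wz": 0,"jaw": 15},{"x": 1,"y": 0,"z": 0,"wx": 0,"wy": 0,"wz": 0,"jaw": 15},{"x": 1,"y": 0,"z": 0,"wx": 0,"wy": 0,"wz": 0,"jaw": 15},{"x": 1,"y": 0,"z": 0,"wx": 0,"wy": 0,"wz": 0,"jaw": 15},{"x": 1,"y": 0,"z": 0,"wx": 0,"wy": 0,"wz": 0,"jaw": 15}]}}

```text
time_s: 9.98
ee_pos: [0.4606, 0.1057, 0.2125]
eef_rot: [3.142, 0.001, -3.015]
force: [0.5, 0.5, -0.2]
grip_width: 0.014
```

{"name": "carry_out", "arguments": {"deltas": [{"x": 1,"y": 0,"z": 0,"wx": 0,"wy": 0,"wz": 0,"jaw": 15},{"x": 1,"y": 0,"z": 0,"wx": 0,"wy": 0,"wz": 0,"jaw": 15},{"x": 1,"y": 0,"z": 0,"wx": 0,"wy": 0,"wz": 0,"jaw": 15},{"x": 0,"y": 0,"z": 0,"wx": 0,"wy": 0,"wz": 0,"jaw": 15},{"x": 0,"y": 0,"z": 0,"wx": 0,"wy": 0,"wz": 0,"jaw": 15}]}}

```text
time_s: 10.4
ee_pos: [0.402, 0.0983, 0.2128]
eef_rot: [3.142, 0.002, -3.015]
force: [0.5, 0.4, -0.4]
grip_width: 0.0141
```

Run:
```python
from h import *
o=ctrl.get_obs();print(o["ee_pos"],o["force"],o["time_s"])
a=ctrl.camera("side");cv2.imwrite("pics/s7c.png",cv2.resize(a[80:310,120:380],None,fx=2.6,fy=2.6,interpolation=cv2.INTER_CUBIC))
a=ctrl.camera("top");cv2.imwrite("pics/t7c.png",cv2.resize(a[100:270,120:350],None,fx=3.4,fy=3.4,interpolation=cv2.INTER_CUBIC))
```

```text
[0.40202522 0.09828591 0.21275037] [ 0.50338367  0.40158573 -0.40157438] 10.4
```

View pics/s7c.png

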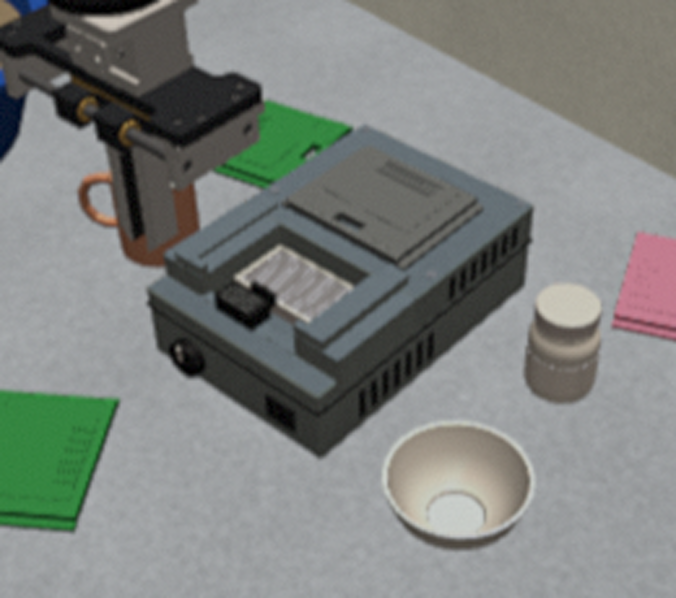

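View pics/t7c.png

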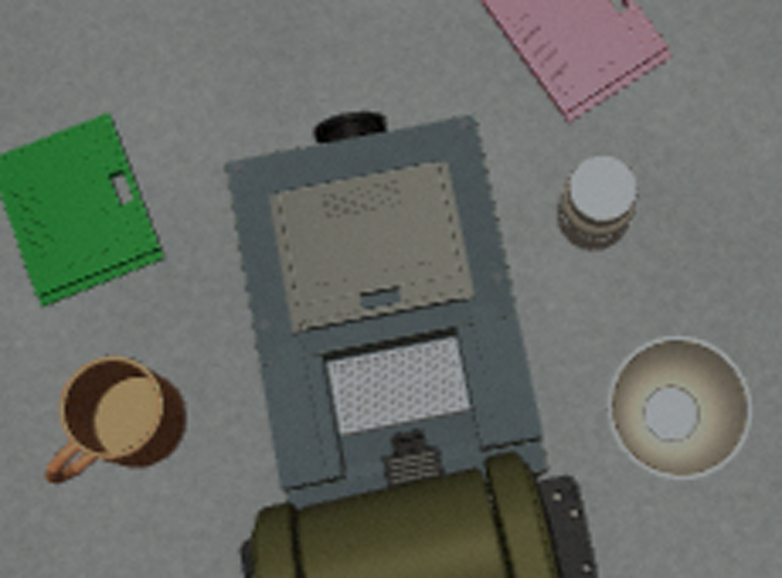

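The cover lies flat and square on the deck (top crop about 370,245) and the bay is fully open. The tab is back up, the mug, jar and bowl haven't moved, and the arm touches nothing.

```bash
python3 -c "
from station import ctrl
print(ctrl.hand_in())"
```

```text
the job is handed in; nothing more can be done
None
```

The filter bay is open and the job was handed in at about 10.5 s. I pressed the snap tab about 8.3 mm down with the fingertips. With it held down, I pushed the grey cover about 15 mm back. Then I let the tab spring up and pushed the cover the rest of the way, about 97 mm in all.

**Last checks:** the top and side pictures show:
- The bay is fully uncovered.
- The cover lies flat and square on the deck, just past the rail ends.
- The mug, jar and bowl are where they were.
- The arm is clear of everything; its force reading is near zero.

**Forces:** the readings at the end of each move stayed around 13 N or less, against the 120 N wrist limit. Peaks between readings were not recorded.

**What disagreed:**
- **Sideways position:** the fixed cameras and the wrist camera differed by about 5 to 8 mm. I used a value in between, and the close-up confirmed the fingertips were centred on the tab.
- **Gap before the push:** I expected about 3 mm between the fingertips and the cover's edge, but they were already almost touching it when the push began. It made no difference to the result.
- **Tab depth:** the force while pressing suggested about 6 mm of travel, less than the 8.3 mm the position gave. Both are past the 5 mm release point but short of the 9 mm end stop.

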